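# Set the air throttle of the welding press with a flat screwdriver

## Robot

A 6-joint arm with a two-finger parallel gripper is mounted at the origin on the work surface. World frame = base frame: x ahead of the robot, y to its left, z up, the work surface at z = 0. Lengths are in m, angles in rad, forces in N, time in s.
With the tool pointing down it reaches from about 0.35 to 0.775 m from the base axis. Payload 7.3 kg.
Tool frame: the origin (TCP) lies on the centre line of the jaws, within the pads' length; the fingertips stand 17 mm ahead of it and the grasp point (between the pads) lies 2 mm behind it (robot.tip_extent is the distance from the TCP to the fingertips, in m); z points along the fingers, y is the line along which they close (so a half turn about z gives the same grasp; the last joint's range is limited). The gripper opens to 92 mm and grips with 3 to 60 N. Pads are 19 mm wide; open, the fingers measure 130 mm over their backs; the gripper's body (75 mm by 190 mm) begins 47 mm behind the grasp point.
Start: joints at [-1.427, 0.342, 1.524, -0, 1.275, -0.146], TCP at [0.15, -0.503, 0.244] pointing down, gripper open.
Joint ranges: [-2.53, 2.53], [-0.77, 2.02], [0.04, 2.7], [-1, 4.14], [0.28, 2.66], [-3.11, 3.11]. Speed limits (rad/s): [2.57, 2.57, 3.14, 3.14, 3.14, 3.14].

## Interface

Orientations are given as [roll, pitch, yaw] about the fixed x, y, z axes, in that order (R = Rz(yaw) Ry(pitch) Rx(roll)).
In Python, from cell import robot gives the robot as it stands.
- The arm moves only by the tool step_arm, never from a script. Its argument "motion" is a list of rows, each a list of 2 entries, a list of its own where there are three numbers: the shift along the tool's x, y, z in units of 60 mm (1.0 is 60 mm), then the turn about the tool's z in rad. In form: [[[x, y, z], spin], ...]. A call has 1 to 10 rows; each row is the pose to reach, as a shift and turn from the pose commanded when the call began, along the tool's axes at that moment; what a row does not reach only later rows make up. A row lasts 1/8 s, in which the tool goes at most 62.5 mm and 10.7 degrees, less where a joint would pass 70% of its speed; a pose out of reach is approached as far as the arm can. A call with a gripper value outside its range is refused whole. "hand" is the closure in counts, from 0 (fully open) to 255 (shut), set as the call begins (left out, the last holds). The fingers move at their own pace and stop on an object; "squeeze" is the grip in N (left out, the last holds). Time passes only in rows, so rows that repeat a pose let the fingers close. It gives the time, the measured TCP pose, the force, the opening and the grip force at its end, in the units of the state.
- robot.observe(): the state, without advancing time (a new reading comes with each control period).
- robot.read_camera(name): name is "scene" or "top" or "wrist"; returns a dict with "pixels" (420x560x3 uint8, red, green, blue), "intrinsics" (3x3 intrinsics, pixels), "k1" (the pictures are not rectified: a ray, as slopes to the right and down, at radius r is drawn at 1 + k1 r^2 times it, then the intrinsics apply), "xyz" and "rotation" of the camera in the world; the wrist camera has in their place "T_tool_cam" (4x4, takes a point from camera to tool coordinates, whose origin is the TCP and whose axes are the flange's). Camera axes: x right, y up, looking along -z (the intrinsics and any distortion apply to the point x, -y, -z); pixel columns grow to the right and rows downward; lengths in m; the calibration is good to about 2 mm. A picture is of the moment at which its call begins: read the wrist's pose just before it. There is no depth.
- robot.hand_in(): hands the job in; it is judged then, once.
The state is a dict: "time": time; "qpos": joint angles; "qvel": joint speeds; "joint_efforts": joint torques, N m; "tool_pos": TCP position; "tool_rot": TCP orientation; "contact_force": force on the tool from outside, world axes, zero at the start; "torque": the same for the moment, N m; "opening": finger opening in m; "grip_force": force on a finger pad.
Only numpy, scipy, OpenCV 4.12 (cv2) and the standard library are available. Lean on these libraries where they do the work, as an engineer would, in place of code of your own. Each camera call takes 0.05 s, during which the arm holds its last target. There are 200 camera calls.

## Task

Take the square-handled flat screwdriver from the tool stand, feel lightly for the slot of the throttle valve's adjuster until the blade drops fully home, and turn the adjuster clockwise until its pointer points at the index post. Then put the screwdriver back upright in its stand, fully down, and let go. Never press or twist harder than 20 N, touch the valve with nothing but the screwdriver, and leave everything else where it is.

Things in the scene. Friction and masses are not known exactly. Their poses are not given: they have to be found in the camera images.
- driver_grip (a point): centre of the flat screwdriver's black handle, half-way up. The handle is SQUARE (28 x 28 mm, 70 mm tall, sides facing the driver's x and y). It stands upright in either hole of the stand, blade down, handle underside on the stand's top, z up, at most 0.25 rad off the stand's yaw. About 0.1 kg.
- driver_tip (a point): middle of the screwdriver's blade edge, 101 mm straight below driver_grip (66 mm below the handle's underside); the driver's axes. Blade 14 mm wide along the driver's x, 2.2 mm thick along its y, 16 mm long; shank above it 9 mm thick
- nutdriver_grip (a point): centre of a similar tool with a ROUND black handle (28 mm across, 70 mm tall), a nut driver in the stand's other hole; not needed, leave it there
- stand: fixed grey plastic tool stand 70 x 160 x 72 mm (x, y, z), origin under its centre
- stand_hole0 (a point): mouth of the stand's first hole, at its top (72 mm above the bench), 42 mm to the stand's -y; straight through, 20 mm across
- stand_hole1 (a point): mouth of the stand's second hole, 42 mm to the stand's +y; the same size
- valve: fixed aluminium throttle valve block 110 x 110 x 40 mm, origin under its centre; in the middle of its top a slotted adjuster. The adjuster's screw is spring-loaded: it gives from 3 N on, 1.5 N per mm, for 2.5 mm, then is rigid. When the blade finds the slot the screw springs back up and the push vanishes; then lower the blade to the slot's floor.
- valve_head (a point): on the adjuster's vertical axis, level with the screw's brass face when not pressed (56 mm above the bench); axes of the block, NOT of the slot. The face lies in a steel collar (18 mm inside, 27 mm outside, rim 5 mm above the face). Across it runs a slot 5.2 mm wide, 18 mm long, 9 mm deep (floor 9 mm below this point). Turning takes 0.05 N m; it stays where it is left.
- index_post (a point): top of the small steel index post (6 mm thick, 12 mm high) on the valve block, 52 mm above the bench, 48 mm from the adjuster's axis (26 mm to the block's -x, 40 mm to its +y): the mark the pointer has to be turned to
- dial (a joint): angle (rad) of the adjuster's pointer, a 5 mm bar reaching 42 mm from the axis. 0: along the valve's -x; grows CLOCKWISE seen from above; 1.0: at the index post. Starts at 0 to 0.3, free from -0.8 to 2.2. The slot turns with the pointer; it lies somewhere 0.3 to 2.1 rad counter-clockwise of the pointer's line, different every time.
- copper_block: loose copper electrode bar 50 x 90 x 30 mm lying flat; origin under its centre; a bystander
- brass_clamp: loose stepped brass clamp 50 x 50 x 36 mm; origin under its centre; a bystander
- gauge: loose round pressure gauge, 52 mm across, 25 mm high, lying on its back, brass stub to its -x; origin under its centre; a bystander
- electrode: loose upright copper electrode tip, 22 mm across, 50 mm high; origin under its centre; a bystander
- coupons: loose flat steel test strips 80 x 30 x 8 mm; origin under the centre; a bystander
- ring_nut: loose brass ring, 32 mm outside, 12 mm high; origin under its centre; a bystander
Mind the look-alikes: they are no part of the job. What is shaped like the part that bears driver_grip but green, white or yellow is not meant.

How it is judged:
On the way, in this order (a step that is already met when the one before it is completed fails the run):
1. the screwdriver has been lifted clear of the stand (its tip is above the stand's top) (height (world z) of driver_tip above 0.075 m), for 0.1 s.
2. the upright blade is fully home in the adjuster's slot (tip more than 7 mm below the unpressed face, within 5 mm of the axis), the pointer not yet at the post (horizontal distance between driver_tip and valve_head below 0.005 m and z of driver_tip in the frame of valve_head below -0.007 m and angle between driver_tip's own z axis and vertical below 0.17 rad and value of joint dial below 0.86 rad), for 0.2 s.
3. with the blade in the slot, the pointer has been turned to the index post (1.0 rad, within 0.14) (horizontal distance between driver_tip and valve_head below 0.005 m and z of driver_tip in the frame of valve_head below -0.007 m and angle between driver_tip's own z axis and vertical below 0.17 rad and value of joint dial between 0.86 and 1.14 rad), for 0.2 s.
At the end, for the whole second after the job is handed in: the pointer is at the index post (dial at 1.0 rad, within 0.14, at rest), the screwdriver stands at rest, released and upright (within 0.12 rad) in a hole of the stand, its handle down on the stand's top (within 5 mm), and the nut driver is still in the stand (value of joint dial between 0.86 and 1.14 rad and velocity of joint dial between -0.05 and 0.05 rad/s and (horizontal distance between driver_tip and stand_hole0 below 0.012 m or horizontal distance between driver_tip and stand_hole1 below 0.012 m) and z of driver_tip in the frame of stand between 0 and 0.011 m and angle between driver_tip's own z axis and vertical below 0.12 rad and linear speed of driver below 0.02 m/s and horizontal distance between nutdriver_grip and stand below 0.06 m); the robot touches nothing.
It fails at once if the screwdriver presses or twists on the valve with more than 20 N (contact force between driver and valve above 20 N).
It fails at once if fingers or arm touch the valve (contact force between any of the fingers, the arm and valve above 0.5 N).
It fails at once if the nut driver is moved by more than 25 mm (distance of nutdriver_grip from where it was at the start of the episode above 0.025 m).
It fails at once if a bystander is moved by more than 25 mm (distance of any of copper_block, brass_clamp, gauge, electrode, coupons, ring_nut from where it was at the start of the episode above 0.025 m).
It also fails if it takes over 67 s, if anything falls off the work surface, if the arm or the gripper's body presses on something with over 40 N, if the wrist force passes 120 N, or if a joint passes its speed limit or range.

## Working session

There is one attempt and no reset: what is moved stays moved. The work goes in short steps, Python scripts to look and compute and a tool call to move; the robot and the scene stay as the last step left them, time stands still between calls to the robot, and variables do not carry over. Pictures are saved under pics/ and viewed, at most 11 in all, crops included, and the job is handed in when it is done.

Besides the shell and the picture viewer there is one more tool, called after "Call:" as name(argument=value, ...), one argument or row to a line, values as JSON. step_arm: Moves the arm, as the interface text tells. Its arguments: {"type":"object","properties":{"motion":{"type":"array"},"hand":{"type":"number"},"squeeze":{"type":"number"}},"required":["motion"]}

```bash
mkdir -p pics; ls; cat > h.py <<'E'
import numpy as np,cv2
from cell import robot
from scipy.spatial.transform import Rotation as R
def cam(name,save=None):
    s=robot.observe(); c=robot.read_camera(name); c=dict(c)
    if 'T_tool_cam' in c:
        T=np.eye(4);T[:3,:3]=R.from_euler('xyz',s['tool_rot']).as_matrix();T[:3,3]=s['tool_pos']
        W=T@np.array(c['T_tool_cam']);c['xyz']=W[:3,3];c['rotation']=W[:3,:3]
    c['xyz']=np.array(c['xyz']);c['rotation']=np.array(c['rotation']).reshape(3,3) if np.size(c['rotation'])==9 else R.from_euler('xyz',c['rotation']).as_matrix()
    if save: cv2.imwrite('pics/'+save+'.png',cv2.cvtColor(c['pixels'],cv2.COLOR_RGB2BGR)); np.save('pics/'+save+'.npy',{k:c[k] for k in('pixels','intrinsics','k1','xyz','rotation')},allow_pickle=True)
    return c
def load(n): return np.load('pics/'+n+'.npy',allow_pickle=True).item()
def ray(c,uv):
    K=np.array(c['intrinsics']);p=np.array([(uv[0]-K[0,2])/K[0,0],(uv[1]-K[1,2])/K[1,1]]);q=p.copy()
    for _ in range(20): q=p/(1+c['k1']*(q@q))
    return c['rotation']@np.array([q[0],-q[1],-1.])
def onz(c,uv,z):
    d=ray(c,uv);return c['xyz']+d*(z-c['xyz'][2])/d[2]
def proj(c,P):
    K=np.array(c['intrinsics']);v=c['rotation'].T@(np.array(P)-c['xyz']);q=np.array([v[0],-v[1]])/-v[2];q=q*(1+c['k1']*(q@q))
    return np.array([K[0,0]*q[0]+K[0,2],K[1,1]*q[1]+K[1,2]])
E
python3 - <<'E'
from h import *
s=robot.observe();print(s)
for n in('scene','top'):
    c=cam(n,n);print(n,c['intrinsics'],c['k1'],c['xyz'],c['rotation'].round(3))
print(robot.read_camera('wrist')['T_tool_cam'])
E
```

```text
pics
{'time': 0.0, 'qpos': array([-1.42701437e+00,  3.42683735e-01,  1.52500718e+00,  1.58749798e-05,
        1.27541235e+00, -1.45988848e-01]), 'qvel': array([-7.55123210e-04, -3.59283901e-04, -1.14291141e-03,  3.30799611e-05,
       -9.89621448e-04, -1.42055139e-03]), 'joint_efforts': array([-2.33588280e-04, -4.31241846e+01, -2.44215792e+01,  7.16972211e-02,
        5.60295198e-02, -1.17607719e-04]), 'tool_pos': array([ 0.14998576, -0.50272163,  0.24306862]), 'tool_rot': array([-3.14010032e+00, -2.34768840e-04,  2.89765996e-01]), 'contact_force': array([ 0.51313025, -0.05001645,  0.48630987]), 'torque': array([-0.00785783,  0.01613613,  0.0289706 ]), 'grip_force': 0.0, 'opening': 0.09174123801976944}
scene [[531.55177359   0.         272.27506116]
 [  0.         531.55177359 202.18209428]
 [  0.           0.           1.        ]] -0.012344466279377086 [1.32067731 0.37248024 0.97764498] [[-0.374 -0.692  0.617]
 [ 0.928 -0.278  0.25 ]
 [-0.002  0.666  0.746]]
top [[448.68368584   0.         285.98595514]
 [  0.         448.68368584 213.2415484 ]
 [  0.           0.           1.        ]] -0.11665942241234516 [0.36750751 0.07645064 1.15849355] [[ 0.024  0.977 -0.21 ]
 [-1.     0.023 -0.007]
 [-0.002  0.21   0.978]]
[[-2.74784590e-04  9.65976199e-01  2.58630833e-01  6.95107781e-02]
 [ 9.99999792e-01  1.14640302e-04  6.34281411e-04  4.59178539e-04]
 [ 5.83051230e-04  2.58630953e-01 -9.65976030e-01 -1.40601510e-01]
 [ 0.00000000e+00  0.00000000e+00  0.00000000e+00  1.00000000e+00]]
```

View pics/top.png

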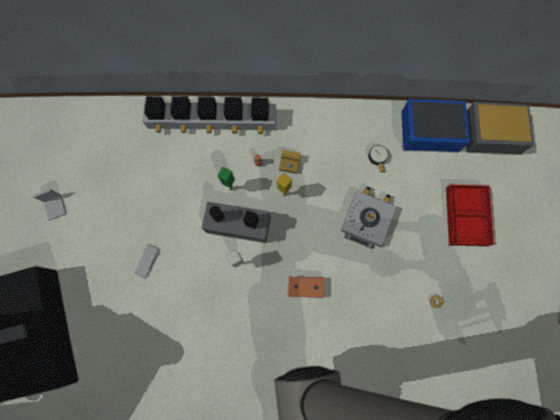

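View pics/scene.png

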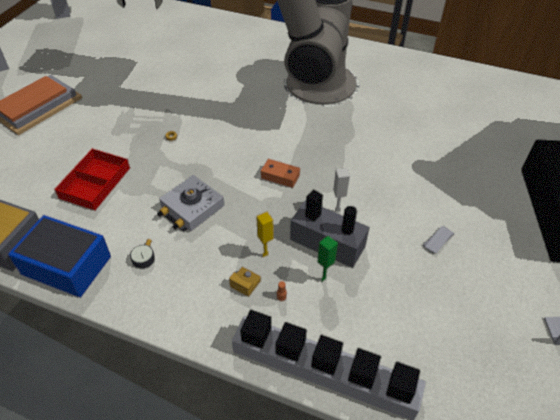

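Top view: the stand with two black handles is at about (237,222), and the valve is at (369,218). The green (226,177), yellow (284,184) and white (237,258) tools are look-alikes. The black row at (208,110) is another fixture and not the stand. I'll enlarge the crops to tell the square handle from the round one.

```bash
python3 - <<'E'
from h import *
a=load('top');b=load('scene')
A=cv2.resize(a['pixels'][180:280,190:290],(400,400),interpolation=cv2.INTER_CUBIC)
B=cv2.resize(b['pixels'][165:265,280:380],(400,400),interpolation=cv2.INTER_CUBIC)
cv2.imwrite('pics/c1.png',np.hstack([A,B])[...,::-1])
for n,uv,z in[('h left',(217,212),.142),('h right',(250,218),.142),('valve',(370,215),.056),('base',(510,415),0),
 ('copper',(306,287),.03),('white',(237,258),.1),('yellow',(284,184),.1),('green',(226,177),.1),('clamp',(290,162),.036),('elec',(258,160),.05),('gauge',(378,155),.025),('ring',(436,301),.01),('coup',(147,260),.01)]:
    print(n,onz(a,uv,z).round(3))
E
```

```text
h left [0.585 0.245 0.142]
h right [0.573 0.167 0.142]
valve [ 0.605 -0.127  0.056]
base [ 0.105 -0.497  0.   ]
copper [0.423 0.031 0.03 ]
white [0.484 0.198 0.1  ]
yellow [0.668 0.091 0.1  ]
green [0.683 0.234 0.1  ]
clamp [0.747 0.078 0.036]
elec [0.746 0.161 0.05 ]
gauge [ 0.776 -0.157  0.025]
ring [ 0.394 -0.304  0.01 ]
coup [0.482 0.443 0.01 ]
```

View pics/c1.png

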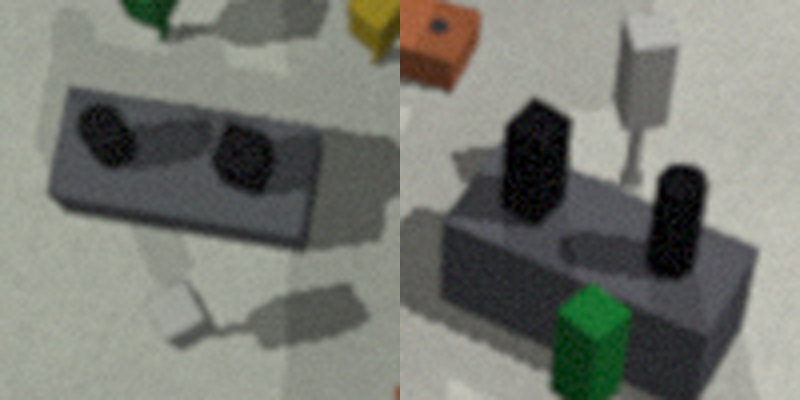

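The square handle is the right one in the top view, at (250,218) (left one in the scene view). The round nut driver is at (217,212). I'll go over the valve first to look at the slot and pointer.

Call:
step_arm(
  motion=[
    [[0.6,-0.25,0],-0.08],
    [[1.6,-0.7,0],-0.22],
    [[2.6,-1.1,0],-0.4],
    [[3.6,-1.5,0],-0.55],
    [[4.6,-1.95,0],-0.7],
    [[5.6,-2.4,0],-0.85],
    [[6.6,-2.8,0],-1.0],
    [[7.6,-3.2,0],-1.1],
    [[8.5,-3.6,0],-1.1],
    [[9.05,-3.83,0],-1.1],
  ],
  hand=110,
)

```text
time: 1.4
tool_pos: [0.6062, -0.1257, 0.2433]
tool_rot: [-3.141, -0.0, 1.391]
contact_force: [0.5, -1.1, 0.3]
opening: 0.0523
grip_force: 0.0
```

Call:
step_arm(
  motion=[
    [[0,0,0],0],
    [[0,0,0],0],
  ],
)

```text
time: 1.65
tool_pos: [0.6043, -0.1278, 0.2431]
tool_rot: [-3.14, 0.0, 1.39]
contact_force: [0.0, 0.5, -0.4]
opening: 0.052
grip_force: 0.0
```

```bash
python3 - <<'E'
from h import *
s=robot.observe();print({k:s[k] for k in('time','qpos','tool_pos','tool_rot','opening')})
cam('wrist','w1')
E
```

```text
{'time': 1.65, 'qpos': array([-3.32121150e-01,  5.16257924e-01,  1.24889796e+00, -5.41722339e-04,
        1.37778668e+00, -1.51458414e-01]), 'tool_pos': array([ 0.604303  , -0.127775  ,  0.24310778]), 'tool_rot': array([-3.14017798e+00,  3.21759830e-04,  1.39023809e+00]), 'opening': 0.05198796099090435}
```

View pics/w1.png

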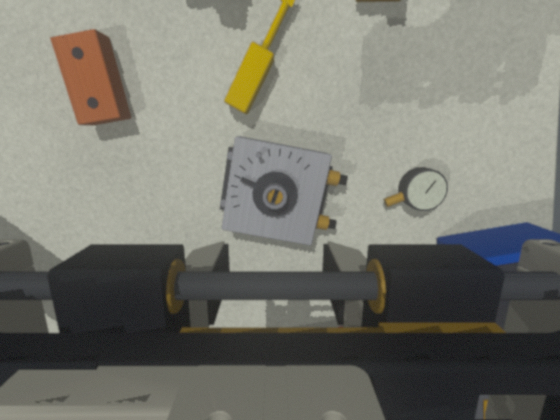

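Valve at (277,190), with the adjuster at (275,196). The dark pointer heads left to (237,178) and the post is near (262,155). I'll enlarge this.

```bash
python3 - <<'E'
from h import *
c=load('w1')
A=cv2.resize(c['pixels'][130:250,215:335],(600,600),interpolation=cv2.INTER_CUBIC)
cv2.imwrite('pics/c2.png',A[...,::-1]); print(c['intrinsics'],c['k1'])
E
```

```text
[[305.23990389   0.         275.50070306]
 [  0.         305.23990389 212.42445921]
 [  0.           0.           1.        ]] 0.0007099056591761269
```

View pics/c2.png

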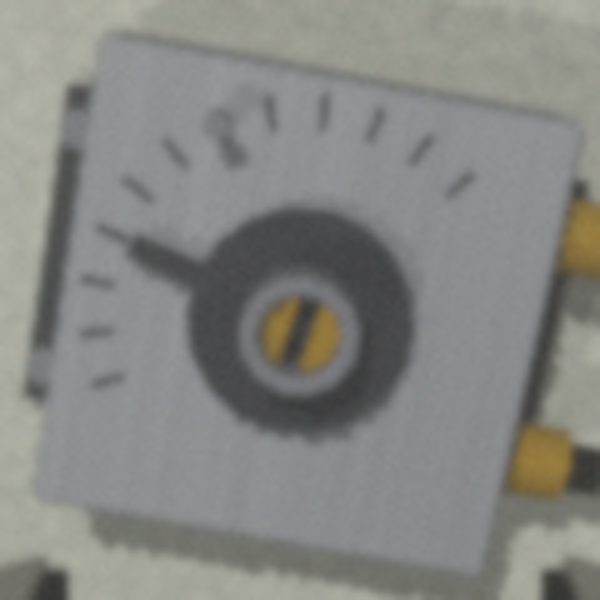

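```bash
cat > v.py <<'E'
from h import *
c=load('w1')
f=lambda u,v,z:onz(c,((u+.5)/5+215-.5,(v+.5)/5+130-.5),z)[:2]
ang=lambda a,b:np.arctan2(*(b-a)[::-1])
h=f(301,334,.056);print('head',h.round(4),'collar',f(299,335,.061).round(4))
k=[f(*p,.04) for p in((108,33),(582,122),(482,573),(38,495))]
print('blockcentre',np.mean(k,0).round(4),'edges',[round(ang(k[i],k[(i+1)%4]),3) for i in range(4)],[round(np.linalg.norm(k[i]-k[(i+1)%4]),3) for i in range(4)])
vy=np.mean([ang(k[0],k[1]),ang(k[3],k[2]),ang(k[3],k[0])-np.pi/2,ang(k[2],k[1])-np.pi/2]);print('valve yaw',vy)
h=np.mean([h,np.mean(k,0)],0)
for z in(.045,.05):print('pointer',ang(h,f(133,244,z)),np.linalg.norm(f(133,244,z)-h),ang(f(200,275,z),f(133,244,z)))
sl=ang(f(290,366,.056),f(312,302,.056));print('slot',sl)
p=h+R.from_euler('z',vy).as_matrix()[:2,:2]@[-.026,.04]
for z in(.04,.052):print('post px',(proj(c,[*p,z])-[215,130])*5)
E
python3 v.py
```

```text
head [ 0.6034 -0.128 ] collar [ 0.6032 -0.1271]
blockcentre [ 0.6039 -0.1271] edges [np.float64(-0.362), np.float64(-1.928), np.float64(2.777), np.float64(1.203)] [np.float64(0.106), np.float64(0.108), np.float64(0.107), np.float64(0.108)]
valve yaw -0.3628757333403585
pointer 2.5227665733703626 0.04156923896699676 2.520443579660145
pointer 2.5003009937906127 0.041383418286085175 2.5204435796601468
slot 1.0646589861594404
post px [217.10295381 120.12203669]
post px [213.99465703 124.25577127]
```

Call:
step_arm(
  motion=[
    [[0.4,-0.1,0],0],
    [[1.3,-0.4,0],0],
    [[2.2,-0.65,0],0],
    [[3.2,-0.95,0],0],
    [[4.1,-1.2,0],0],
    [[4.75,-1.39,0],0],
    [[4.75,-1.39,0],0],
    [[4.75,-1.39,0],0],
  ],
)

```text
time: 2.7
tool_pos: [0.574, 0.1662, 0.2439]
tool_rot: [3.141, 0.001, 1.389]
contact_force: [-0.2, -0.2, 1.1]
opening: 0.0521
grip_force: 0.0
```

```bash
python3 - <<'E'
from h import *
s=robot.observe();print({k:s[k] for k in('time','qpos','tool_pos','tool_rot','opening')})
c=cam('wrist','w2')
cv2.imwrite('pics/c3.png',cv2.resize(c['pixels'][20:250,130:430],(780,598),interpolation=cv2.INTER_CUBIC)[...,::-1])
E
```

```text
{'time': 2.7, 'qpos': array([ 1.53950488e-01,  4.76500757e-01,  1.31297005e+00, -7.01057709e-04,
        1.35204745e+00,  3.36322806e-01]), 'tool_pos': array([0.57398171, 0.16617544, 0.24388961]), 'tool_rot': array([3.14129662e+00, 6.21485338e-04, 1.38857603e+00]), 'opening': 0.052126600235193256}
```

View pics/c3.png

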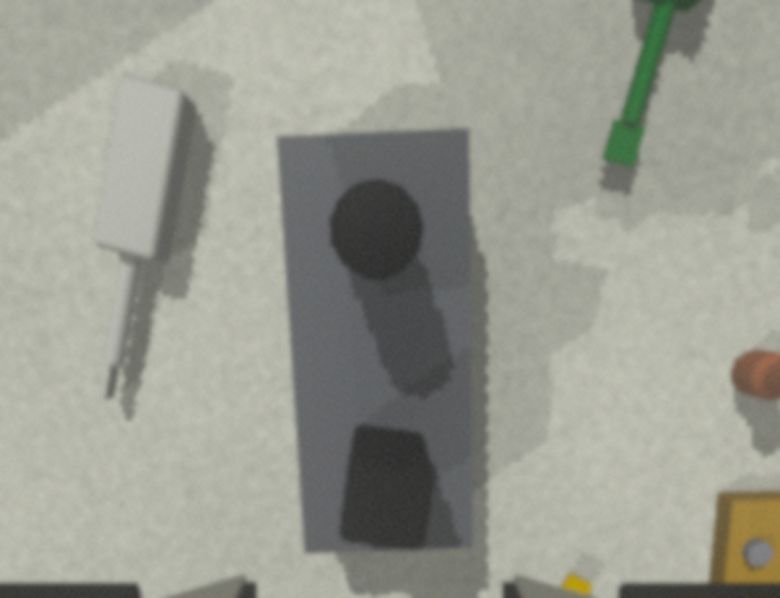

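Crop shows the square black handle at (388,490) and the round one at (376,230). The green, white and yellow look-alikes stand off to the sides. I'll enhance contrast on the handle's top face.

```bash
python3 - <<'E'
from h import *
a=np.mean([robot.read_camera('wrist')['pixels'].astype(float) for _ in range(6)],0)
A=a[175:240,245:310]; A=cv2.resize(A,(780,585) if 0 else (598,598),interpolation=cv2.INTER_CUBIC)
A=np.clip((A-25)*4.5,0,255).astype(np.uint8)
cv2.imwrite('pics/c4.png',A[...,::-1])
s=robot.observe();print(s['time'])
E
```

```text
3.05
```

View pics/c4.png

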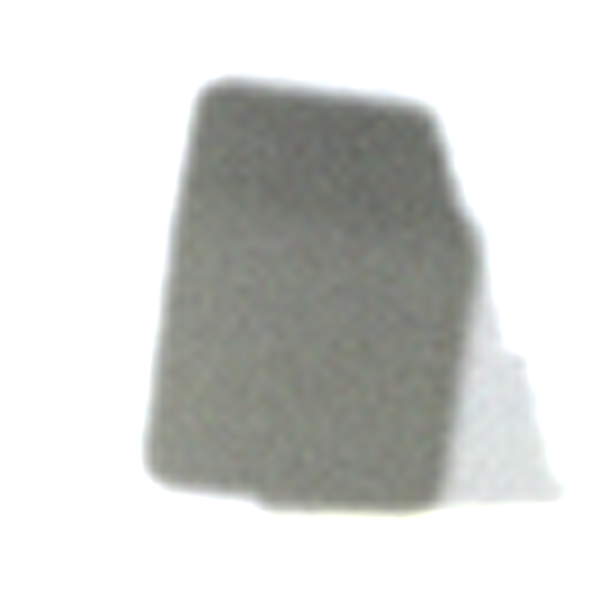

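Top face corners in this crop (9.2× from (245,175)): (178,208), (476,235), (445,508), (145,480). I'll compute the pose and the move.

```bash
python3 - <<'E'
from h import *
c=load('w2')
k=[onz(c,((u+.5)/9.2+245-.5,(v+.5)/9.2+175-.5),.142)[:2] for u,v in((178,208),(476,235),(445,508),(145,480))]
ang=lambda a,b:np.arctan2(*(b-a)[::-1])
print('grip',np.mean(k,0).round(4),[round(np.linalg.norm(k[i]-k[(i+1)%4]),4) for i in range(4)])
print(ang(k[0],k[1]),ang(k[3],k[2]),ang(k[3],k[0])-np.pi/2,ang(k[2],k[1])-np.pi/2)
# stand top edges, crop c3 2.6x from (130,20)
q=[onz(c,(u/2.6+130,v/2.6+20),.072)[:2] for u,v in((278,137),(468,130),(471,546),(305,551))]
print('stand',np.mean(q,0).round(4),ang(q[3],q[0])-np.pi/2,ang(q[2],q[1])-np.pi/2,[round(np.linalg.norm(q[i]-q[(i+1)%4]),4) for i in range(4)])
s=robot.observe();y=s['tool_rot'][2]
d=np.mean(k,0)-s['tool_pos'][:2];print('dx,dy units',(d@[np.cos(y),np.sin(y)])/.06,(d@[np.sin(y),-np.cos(y)])/.06,y,s['tool_pos'])
n=onz(c,(376/2.6+130,230/2.6+20),.142)[:2];print('nut',n)
E
```

```text
grip [0.5771 0.1688] [np.float64(0.0264), np.float64(0.0255), np.float64(0.0273), np.float64(0.0254)]
-0.2749395240552871 -0.2802536407272923 -0.3103877253919105 -0.2754637345652857
stand [0.5832 0.2092] -0.14453652102047698 -0.1453834791167461 [np.float64(0.0689), np.float64(0.1586), np.float64(0.0688), np.float64(0.1584)]
dx,dy units 0.041675345394887375 0.04196693864793358 1.3885563622838455 [0.57418484 0.16680515 0.24369123]
nut [0.58905084 0.25012181]
```

Call:
step_arm(
  motion=[
    [[0.03,0.04,0.2],0.1],
    [[0.03,0.04,0.7],0.1],
    [[0.03,0.04,1.2],0.1],
    [[0.03,0.04,1.7],0.1],
    [[0.03,0.04,2.1],0.1],
    [[0.03,0.04,2.31],0.1],
    [[0.03,0.04,2.31],0.1],
    [[0.03,0.04,2.31],0.1],
  ],
)

```text
time: 4.05
tool_pos: [0.5774, 0.169, 0.1062]
tool_rot: [3.14, -0.001, 1.29]
contact_force: [-0.3, -0.3, 0.8]
opening: 0.0521
grip_force: 0.0
```

Call:
step_arm(
  motion=[
    [[0,0,0],0],
    [[0,0,0],0],
    [[0,0,0],0],
    [[0,0,0],0],
    [[0,0,0],0],
    [[0,0,0],0],
  ],
  hand=255,
  squeeze=40,
)

```text
time: 4.8
tool_pos: [0.5769, 0.169, 0.1054]
tool_rot: [3.141, -0.0, 1.29]
contact_force: [-0.4, 0.5, 4.5]
opening: 0.0283
grip_force: 39.5
```

Call:
step_arm(
  motion=[
    [[0,0,-0.15],0],
    [[0,0,-0.4],0],
    [[0,0,-0.8],0],
    [[0,0,-1.3],0],
    [[0,0,-1.8],0],
    [[0,0,-2.2],0],
    [[0,0,-2.33],0],
  ],
)

```text
time: 5.68
tool_pos: [0.5773, 0.1691, 0.2473]
tool_rot: [3.138, -0.001, 1.29]
contact_force: [0.1, 0.1, -0.9]
opening: 0.028
grip_force: 39.6
```

Call:
step_arm(
  motion=[
    [[-0.3,0.12,0],-0.1],
    [[-0.9,0.35,0],-0.27],
    [[-1.6,0.62,0],-0.45],
    [[-2.3,0.9,0],-0.63],
    [[-3.0,1.16,0],-0.81],
    [[-3.7,1.44,0],-0.99],
    [[-4.3,1.67,0],-1.17],
    [[-4.62,1.79,0.2],-1.3],
    [[-4.62,1.79,0.6],-1.346],
    [[-4.62,1.79,0.9],-1.346],
  ],
)

```text
time: 6.92
tool_pos: [0.6023, -0.1275, 0.1892]
tool_rot: [-3.141, -0.002, 2.635]
contact_force: [-0.1, -0.1, -0.7]
opening: 0.0278
grip_force: 39.6
```

Call:
step_arm(
  motion=[
    [[0,0,0],0],
    [[0,0,0],0],
    [[0,0,0],0],
  ],
)

```text
time: 7.3
tool_pos: [0.6034, -0.1272, 0.1919]
tool_rot: [3.141, 0.002, 2.636]
contact_force: [-0.5, 0.2, -1.1]
opening: 0.0281
grip_force: 39.6
```

```bash
python3 - <<'E'
from h import *
s=robot.observe();print({k:s[k] for k in('time','qpos','tool_pos','tool_rot','opening')})
c=cam('wrist','w3')
cv2.imwrite('pics/c5.png',cv2.resize(c['pixels'][100:300,190:390],(600,600),interpolation=cv2.INTER_CUBIC)[...,::-1])
E
```

```text
{'time': 7.3, 'qpos': array([-3.31906770e-01,  5.50280424e-01,  1.33424811e+00, -1.19733280e-04,
        1.25530792e+00, -1.39704977e+00]), 'tool_pos': array([ 0.60343944, -0.12720531,  0.19191424]), 'tool_rot': array([3.14140123e+00, 1.74944111e-03, 2.63597621e+00]), 'opening': 0.02812660507571045}
```

View pics/c5.png

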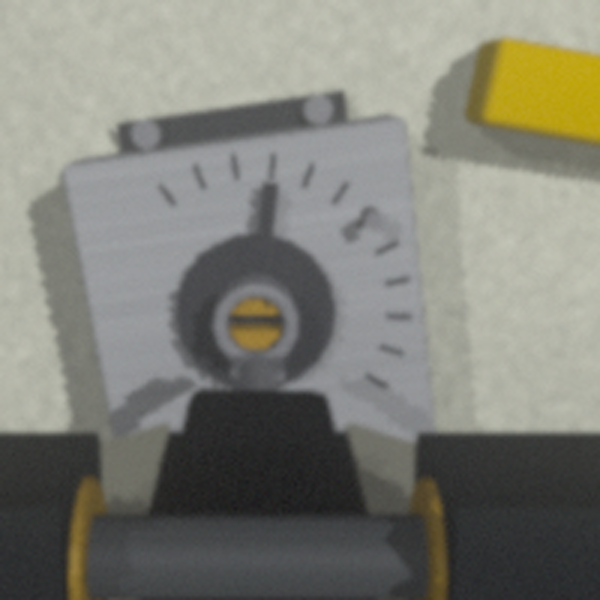

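The slot (centre (257,320) in the crop) runs horizontally, parallel to the blade, which shows as grey at (259,350–385). I'll compute the residual offset.

```bash
python3 - <<'E'
from h import *
c=load('w3');g=lambda u,v:((u+.5)/3+190-.5,(v+.5)/3+100-.5)
T=np.array([0.60343944,-0.12720531]);y=2.636
L=lambda p:np.round([(p[:2]-T)@[np.cos(y),np.sin(y)]*1e3,(p[:2]-T)@[np.sin(y),-np.cos(y)]*1e3],2)
print('head mm tool',L(onz(c,g(257,320.5),.056)),'collar',L(onz(c,g(256,321),.061)))
print('exp tip px',(proj(c,[*T,.0929])-[190,100])*3+1)
a=onz(c,g(229,320.5),.056);b=onz(c,g(286,321),.056);print('slot',np.arctan2(*(b-a)[1::-1]), y-np.pi/2)
I=c['pixels'].astype(float).mean(2)
# blade region: columns profile, gain
A=c['pixels'][200:240,255:300].astype(float);A=cv2.resize(A,(675,600),interpolation=cv2.INTER_CUBIC)
cv2.imwrite('pics/c6.png',np.clip((A-40)*1.6,0,255).astype(np.uint8)[...,::-1])
E
```

```text
head mm tool [ 0.55 -0.27] collar [ 1.64 -0.58]
exp tip px [258.04335535 355.21010298]
slot 1.0556668025987908 1.0652036732051036
```

View pics/c6.png

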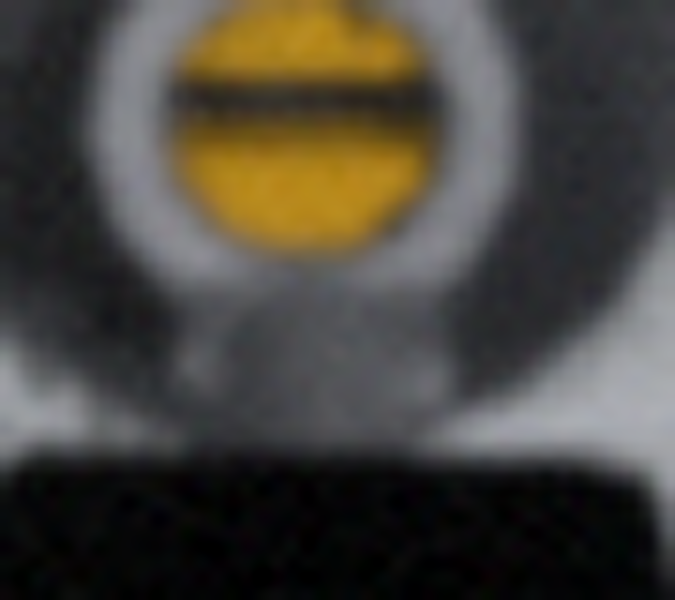

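Call:
step_arm(
  motion=[
    [[0.017,0,0.1],0.0],
    [[0.017,0,0.25],0.0],
    [[0.017,0,0.38],0.0],
    [[0.017,0,0.45],0.0],
    [[0.017,0,0.45],0.0],
    [[0.017,0,0.45],0.0],
  ],
)

```text
time: 8.1
tool_pos: [0.6023, -0.1267, 0.1641]
tool_rot: [3.142, 0.001, 2.636]
contact_force: [-0.5, 0.2, -0.8]
opening: 0.0281
grip_force: 39.6
```

Call:
step_arm(
  motion=[
    [[0,0,0.03],0],
    [[0,0,0.06],0],
    [[0,0,0.09],0],
    [[0,0,0.12],0],
    [[0,0,0.12],0],
    [[0,0,0.12],0],
  ],
)

```text
time: 8.85
tool_pos: [0.6021, -0.1267, 0.1567]
tool_rot: [-3.142, 0.0, 2.636]
contact_force: [-0.5, -0.8, -0.8]
opening: 0.0277
grip_force: 39.6
```

Call:
step_arm(
  motion=[
    [[0,0,0.015],0],
    [[0,0,0.03],0],
    [[0,0,0.045],0],
    [[0,0,0.055],0],
    [[0,0,0.055],0],
    [[0,0,0.055],0],
  ],
)

```text
time: 9.6
tool_pos: [0.6021, -0.1267, 0.1535]
tool_rot: [-3.142, 0.0, 2.636]
contact_force: [0.4, -0.4, -1.8]
opening: 0.028
grip_force: 39.6
```

Call:
step_arm(
  motion=[
    [[0,0,0.015],0],
    [[0,0,0.03],0],
    [[0,0,0.03],0],
    [[0,0,0.03],0],
  ],
)

```text
time: 10.1
tool_pos: [0.6021, -0.1267, 0.1516]
tool_rot: [-3.142, 0.0, 2.636]
contact_force: [0.3, -0.2, -1.5]
opening: 0.028
grip_force: 39.6
```

Call:
step_arm(
  motion=[
    [[0,0,0.02],0],
    [[0,0,0.04],0],
    [[0,0,0.04],0],
    [[0,0,0.04],0],
  ],
)

```text
time: 10.6
tool_pos: [0.6021, -0.1267, 0.1492]
tool_rot: [-3.142, 0.0, 2.636]
contact_force: [0.8, 0.9, -1.4]
opening: 0.0276
grip_force: 39.6
```

Call:
step_arm(
  motion=[
    [[0,0,0.015],0],
    [[0,0,0.03],0],
    [[0,0,0.035],0],
    [[0,0,0.035],0],
  ],
)

```text
time: 11.1
tool_pos: [0.6021, -0.1267, 0.1471]
tool_rot: [-3.142, -0.0, 2.636]
contact_force: [0.2, 0.8, -1.6]
opening: 0.0279
grip_force: 39.6
```

Call:
step_arm(
  motion=[
    [[0,0,0.01],0],
    [[0,0,0.01],0],
    [[0,0,0.01],0],
  ],
)

```text
time: 11.48
tool_pos: [0.6021, -0.1267, 0.1465]
tool_rot: [-3.142, 0.0, 2.636]
contact_force: [0.2, -0.4, -1.1]
opening: 0.028
grip_force: 39.6
```

Call:
step_arm(
  motion=[
    [[0,0,0.01],0],
    [[0,0,0.01],0],
    [[0,0,0.01],0],
  ],
)

```text
time: 11.85
tool_pos: [0.6022, -0.1267, 0.1462]
tool_rot: [-3.142, 0.0, 2.636]
contact_force: [-0.4, -0.6, 1.5]
opening: 0.0279
grip_force: 39.6
```

Call:
step_arm(
  motion=[
    [[0,0,0.01],0],
    [[0,0,0.01],0],
    [[0,0,0.01],0],
  ],
)

```text
time: 12.22
tool_pos: [0.6022, -0.1267, 0.1454]
tool_rot: [-3.142, 0.0, 2.636]
contact_force: [-0.1, -0.1, 2.6]
opening: 0.0277
grip_force: 39.6
```

Call:
step_arm(
  motion=[
    [[0,0,-0.008],0.05],
    [[0,0,-0.008],0.12],
    [[0,0,-0.008],0.19],
    [[0,0,-0.008],0.26],
    [[0,0,-0.008],0.33],
    [[0,0,-0.008],0.4],
    [[0,0,-0.008],0.47],
    [[0,0,-0.008],0.54],
    [[0,0,-0.008],0.6],
    [[0,0,-0.008],0.6],
  ],
)

```text
time: 13.48
tool_pos: [0.6026, -0.1267, 0.1459]
tool_rot: [3.141, 0.001, 2.036]
contact_force: [1.1, -0.2, 2.0]
opening: 0.0277
grip_force: 39.5
```

```bash
python3 - <<'E'
from h import *
s=robot.observe();print({k:s[k].round(3) for k in('tool_pos','tool_rot','contact_force','torque')})
c=cam('wrist','w4')
cv2.imwrite('pics/c7.png',cv2.resize(c['pixels'][60:260,170:400],(690,600),interpolation=cv2.INTER_CUBIC)[...,::-1])
E
```

```text
{'tool_pos': array([ 0.603, -0.127,  0.146]), 'tool_rot': array([3.141e+00, 1.000e-03, 2.036e+00]), 'contact_force': array([ 1.104, -0.234,  1.989]), 'torque': array([ 0.094, -0.431,  0.028])}
```

View pics/c7.png

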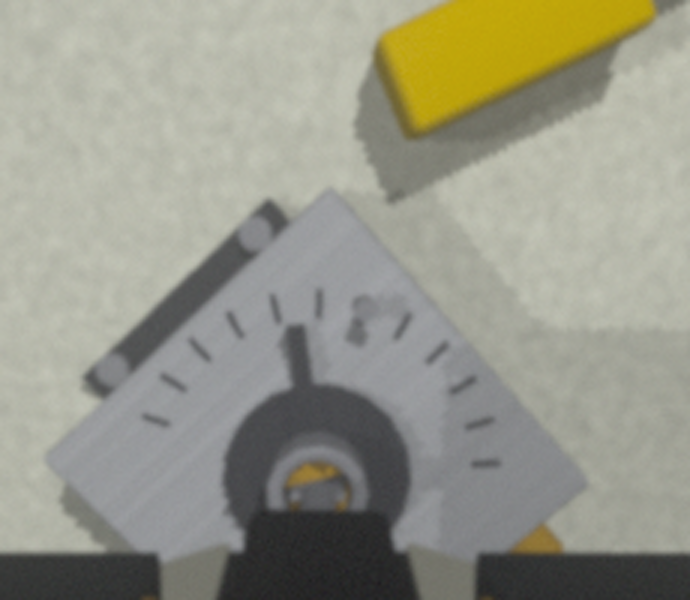

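The blade is in the slot at (318,495). The pointer tip is at (296,328) and has turned part of the way towards the post, which is near (360,310). I'll measure the dial angle.

```bash
python3 - <<'E'
from h import *
c=load('w4');g=lambda u,v:((u+.5)/3+170-.5,(v+.5)/3+60-.5)
h=np.array([.6034,-.1273])
for z in(.045,.05):
    a=onz(c,g(303,385),z)[:2];b=onz(c,g(296,328),z)[:2]
    print([round(-.363+np.pi-np.arctan2(*d[::-1]),3) for d in(b-a,b-h)])
p=h+R.from_euler('z',-.363).as_matrix()[:2,:2]@[-.026,.04]
print((proj(c,[*p,.052])-[170,60])*3,(proj(c,[*p,.04])-[170,60])*3)
E
```

```text
[np.float64(0.626), np.float64(0.596)]
[np.float64(0.626), np.float64(0.601)]
[364.74042113 308.75975579] [362.39237272 304.14957516]
```

Call:
step_arm(
  motion=[
    [[0,0,0],0.05],
    [[0,0,0],0.11],
    [[0,0,0],0.17],
    [[0,0,0],0.23],
    [[0,0,0],0.29],
    [[0,0,0],0.35],
    [[0,0,0],0.39],
    [[0,0,0],0.39],
    [[0,0,0],0.39],
  ],
)

```text
time: 14.65
tool_pos: [0.6027, -0.1267, 0.146]
tool_rot: [3.14, 0.0, 1.647]
contact_force: [2.9, 0.3, 1.1]
opening: 0.0278
grip_force: 39.5
```

```bash
python3 - <<'E'
from h import *
s=robot.observe();print({k:s[k].round(3) for k in('tool_pos','tool_rot','contact_force','torque')})
c=cam('wrist','w5')
cv2.imwrite('pics/c8.png',cv2.resize(c['pixels'][60:260,170:400],(690,600),interpolation=cv2.INTER_CUBIC)[...,::-1])
E
```

```text
{'tool_pos': array([ 0.603, -0.127,  0.146]), 'tool_rot': array([3.14 , 0.   , 1.647]), 'contact_force': array([2.943, 0.254, 1.141]), 'torque': array([ 0.174, -0.908,  0.064])}
```

View pics/c8.png

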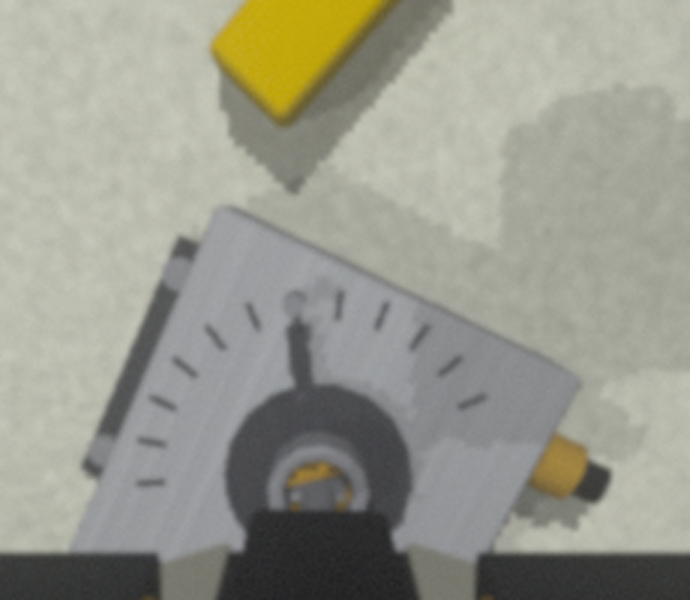

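The pointer now lines up with the post at (295,303). I'll unload the blade to the middle of the slot's play and lift out.

Call:
step_arm(
  motion=[
    [[0,0,0],0],
    [[0,0,0],0],
    [[0,0,0],-0.1],
    [[0,0,0],-0.22],
    [[0,0,-0.1],-0.22],
    [[0,0,-0.3],-0.22],
    [[0,0,-0.7],-0.22],
    [[0,0,-1.2],-0.22],
    [[0,0,-1.6],-0.22],
    [[0,0,-1.7],-0.22],
  ],
)

```text
time: 15.95
tool_pos: [0.6023, -0.1269, 0.2499]
tool_rot: [3.14, 0.002, 1.865]
contact_force: [0.6, 0.0, -1.5]
opening: 0.0281
grip_force: 39.6
```

Call:
step_arm(
  motion=[
    [[0,0,0],0],
    [[0,0,0],0],
  ],
)

```text
time: 16.2
tool_pos: [0.6015, -0.1265, 0.2465]
tool_rot: [-3.139, -0.001, 1.865]
contact_force: [0.3, -0.1, -1.3]
opening: 0.028
grip_force: 39.6
```

```bash
python3 - <<'E'
from h import *
s=robot.observe();print({k:s[k].round(4) for k in('tool_pos','tool_rot','contact_force','opening')if k!='opening'})
c=cam('wrist','w6')
T=s['tool_pos'];y=s['tool_rot'][2]
for nm,P,dy in(('stay',(.5771,.1690),1.29),):
    d=np.array(P)-T[:2];print((d@[np.cos(y),np.sin(y)])/.06,(d@[np.sin(y),-np.cos(y)])/.06,'spin',y-dy)
# dial check: dark ridge of pointer, centroid of dark pixels in annulus 31..41 mm about the head at z=.046
h=np.array([.6034,-.1273]);g=cv2.cvtColor(c['pixels'],cv2.COLOR_RGB2GRAY)
th=np.arange(-.8,2.2,.01);prof=[np.mean([g[tuple(np.round(proj(c,[*(h+r*np.array([np.cos(-.363+np.pi-t),np.sin(-.363+np.pi-t)])),.046])).astype(int)[::-1])] for r in np.linspace(.029,.036,8)]) for t in th]
i=np.argsort(prof)[:12];print('dark at dial',np.sort(th[i]).round(2),np.array(prof)[i].round())
E
```

```text
{'tool_pos': array([ 0.6015, -0.1265,  0.2465]), 'tool_rot': array([-3.1394e+00, -1.4000e-03,  1.8654e+00]), 'contact_force': array([ 0.2556, -0.1309, -1.2662])}
4.8309076038244365 1.0411619237971221 spin 0.5754458060075742
dark at dial [0.93 0.94 0.95 0.96 0.97 0.98 0.99 1.   1.01 1.02 1.03 1.04] [ 80.  81.  81.  81.  83.  84.  84.  84.  84.  89.  96. 101.]
```

The dial reads about 0.985, so I'll go back to the stand.

Call:
step_arm(
  motion=[
    [[0.4,0.09,0],0.08],
    [[1.1,0.24,0],0.22],
    [[1.9,0.41,0],0.36],
    [[2.7,0.58,0],0.48],
    [[3.5,0.75,0],0.575],
    [[4.2,0.9,0],0.575],
    [[4.7,1.01,0],0.575],
    [[4.83,1.04,0],0.575],
    [[4.83,1.04,0],0.575],
    [[4.83,1.04,0],0.575],
  ],
)

```text
time: 17.5
tool_pos: [0.5777, 0.1675, 0.2476]
tool_rot: [-3.141, 0.001, 1.289]
contact_force: [0.4, -0.9, -0.8]
opening: 0.0283
grip_force: 39.6
```

Call:
step_arm(
  motion=[
    [[0,0,0.2],0],
    [[0,0,0.6],0],
    [[0,0,0.9],0],
    [[0,0,1.0],0],
    [[0,0,1.0],0],
    [[0,0,1.0],0],
  ],
)

```text
time: 18.25
tool_pos: [0.578, 0.1687, 0.1885]
tool_rot: [3.14, -0.0, 1.291]
contact_force: [0.4, 0.1, -0.2]
opening: 0.028
grip_force: 39.6
```

Call:
step_arm(
  motion=[
    [[0,-0.015,0.1],0],
    [[0,-0.015,0.25],0],
    [[0,-0.015,0.4],0],
    [[0,-0.015,0.55],0],
    [[0,-0.015,0.55],0],
  ],
)

```text
time: 18.88
tool_pos: [0.5762, 0.1689, 0.1536]
tool_rot: [-3.14, 0.001, 1.291]
contact_force: [0.5, -0.5, -0.9]
opening: 0.028
grip_force: 39.6
```

Call:
step_arm(
  motion=[
    [[0,0,0.15],0],
    [[0,0,0.35],0],
    [[0,0,0.55],0],
    [[0,0,0.7],0],
    [[0,0,0.78],0],
    [[0,0,0.78],0],
    [[0,0,0.78],0],
  ],
)

```text
time: 19.75
tool_pos: [0.577, 0.169, 0.1083]
tool_rot: [3.141, -0.0, 1.291]
contact_force: [-0.4, -0.7, -1.4]
opening: 0.028
grip_force: 39.6
```

Call:
step_arm(
  motion=[
    [[0,0,0.02],0],
    [[0,0,0.04],0],
    [[0,0,0.045],0],
    [[0,0,0.045],0],
    [[0,0,0.045],0],
  ],
)

```text
time: 20.38
tool_pos: [0.5767, 0.169, 0.1055]
tool_rot: [3.141, 0.0, 1.291]
contact_force: [-1.0, -0.4, 0.5]
opening: 0.0279
grip_force: 39.6
```

Nearly down, with light contact. I'll release to a 52 mm opening and retreat straight up.

Call:
step_arm(
  motion=[
    [[0,0,0],0],
    [[0,0,0],0],
    [[0,0,0],0],
    [[0,0,0],0],
    [[0,0,0],0],
    [[0,0,0],0],
  ],
  hand=110,
)

```text
time: 21.12
tool_pos: [0.5767, 0.169, 0.1053]
tool_rot: [3.142, 0.0, 1.291]
contact_force: [0.1, -0.5, 0.5]
opening: 0.052
grip_force: 0.0
```

Call:
step_arm(
  motion=[
    [[0,0,-0.1],0],
    [[0,0,-0.4],0],
    [[0,0,-0.8],0],
    [[0,0,-1.3],0],
    [[0,0,-1.8],0],
    [[0,0,-2.2],0],
    [[0,0,-2.3],0],
    [[0,0,-2.3],0],
    [[0,0,-2.3],0],
  ],
)

```text
time: 22.25
tool_pos: [0.5762, 0.1689, 0.242]
tool_rot: [-3.14, 0.001, 1.291]
contact_force: [0.2, -1.0, -0.5]
opening: 0.0524
grip_force: 0.0
```

```bash
python3 - <<'E'
from h import *
s=robot.observe();print(s['tool_pos'],s['contact_force'])
c=cam('wrist','w7')
g=c['pixels'].max(2);m=(cv2.GaussianBlur(g,(3,3),0)<62).astype(np.uint8)
o=load('w2')
for n,d in(('before',o),('after',c)):
    m=(cv2.GaussianBlur(d['pixels'].max(2),(3,3),0)<66).astype(np.uint8)[:240]
    N,l,st,ce=cv2.connectedComponentsWithStats(m)
    print(n,[(st[i].tolist(),onz(d,ce[i],.107)[:2].round(4).tolist()) for i in range(1,N) if st[i,4]>300 and 240<ce[i][0]<320])
E
```

```text
[0.57617453 0.1689205  0.24198491] [ 0.18335233 -1.02872485 -0.45117069]
before [([258, 90, 34, 39, 1016], [0.5894, 0.2523]), ([262, 184, 35, 46, 1356], [0.5774, 0.1651])]
after [([245, 95, 35, 37, 1009], [0.5886, 0.2521]), ([261, 188, 34, 45, 1402], [0.5766, 0.1655])]
```

```bash
python3 -c "
from cell import robot
print(robot.hand_in())"
```

```text
the job is handed in; nothing more can be done
None
```

The adjuster was turned clockwise until its pointer lined up with the index post (about 0.985 rad against a target of 1.0). The screwdriver is back upright in its original stand hole and released, and the job was handed in at about 22 s; no verdict was returned.

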